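# Shut off and bleed the live station of an air manifold

## Robot

A 6-joint arm with a two-finger parallel gripper is mounted at the origin on a cart in front of the work surface, level with it; the furniture and walls round the work are solid. World frame = base frame: x ahead of the robot, y to its left, z up, the work surface at z = 0. Lengths are in m, angles in rad, forces in N, time in s.
With the tool pointing down it reaches from about 0.3 to 0.775 m from the base axis. Payload 14.6 kg.
Tool frame: the origin (TCP) lies at the very end of the fingers, on their centre line; the grasp point (between the pads) lies 19 mm behind it; z points along the fingers, y is the line along which they close (so a half turn about z gives the same grasp; the last joint's range is limited). The gripper opens to 94 mm and grips with 3 to 60 N. Pads are 16 mm wide; open, the fingers measure 119 mm over their backs; the gripper's body (75 mm by 177 mm) begins 78 mm behind the grasp point.
Start: joints at [-0.067, 0.3, 1.521, -0, 1.321, -0.067], TCP at [0.55, -0, 0.174] pointing down, gripper open.
Joint ranges: [-3.03, 3.03], [-0.79, 2.21], [0.23, 2.52], [-1.04, 4.18], [0, 3.07], [-2.55, 2.55]. Speed limits (rad/s): [2.22, 2.22, 2.57, 3.14, 3.14, 3.14].

## Interface

Orientations are given as [roll, pitch, yaw] about the fixed x, y, z axes, in that order (R = Rz(yaw) Ry(pitch) Rx(roll)).
In Python, from station import * gives the robot as it stands.
- The arm moves only by the tool jog_arm, never from a script. Its argument "rows" is a list of rows, each a list of 3 entries, a list of its own where there are three numbers: the shift along the tool's x, y, z in m, then the turn about the tool's z in degrees, then the finger opening in m, from 0 to 0.094. A call has 1 to 12 rows; each row shifts and turns the commanded pose from where the row before left it, along the tool's axes as they then stand; what a row does not reach is not made up. A row lasts 1/12 s, in which the tool goes at most 41.7 mm and 7.16 degrees, less where a joint would pass 70% of its speed; a pose out of reach is approached as far as the arm can. A call is refused whole if a number of a shift passes 0.0417 or a number of a turn 7.16, either way. A call with a gripper value outside its range is refused whole. The fingers move at their own pace and stop on an object; "squeeze" is the grip in N (left out, the last holds). Time passes only in rows, so rows that do not move let the fingers close. It gives the time, the measured TCP pose, the force, the opening and the grip force at its end, in the units of the state.
- get_obs(): the state, without advancing time (a new reading comes with each control period).
- camera(name): name is "scene" or "side" or "wrist"; returns a dict with "image" (480x640x3 uint8, red, green, blue), "range_z" (480x640 float32, m along the optical axis (not along the pixel's ray), 0 where there is no reading), "K" (3x3 intrinsics, pixels), "world_from_camera" (4x4, takes a point from camera to world coordinates); the wrist camera has in their place "T_tool_cam" (4x4, takes a point from camera to tool coordinates, whose origin is the TCP and whose axes are the flange's). Camera axes: x right, y up, looking along -z (the intrinsics and any distortion apply to the point x, -y, -z); pixel columns grow to the right and rows downward; lengths in m; the calibration is good to about 2 mm. A picture is of the moment at which its call begins: read the wrist's pose just before it.
- hand_in(): hands the job in; it is judged then, once.
Trained networks look in a picture, given as the dict that the camera call returned (one of the last four; its "shot" number tells which), for a name from the list of things; names that differ only in an ending like _2 or _b are one class to them, and where a whole thing is asked for, a point or a joint stands for the part that bears it (a point fixed in the world has none). Each returns a list of dicts, best first, with "p" (0 to 1); they miss things now and then, are a little off and sometimes report something else, mostly with a low value. They report only what shows in the picture. A call takes as long as a camera call.
- search_frame(label, picture): "at" ([column, row] as shares, 0 to 1, of the picture: columns of its width, rows of its height, amid what is visible of it).
- spot_point(label, picture): "at" ([column, row] as shares, 0 to 1, of the picture: columns of its width, rows of its height: a listed point, or the origin of a listed thing).
The state is a dict: "time_s": time; "qpos": joint angles; "joint_vel": joint speeds; "tau": joint torques, N m; "ee_pos": TCP position; "eef_rot": TCP orientation; "force": force on the tool from outside, world axes, zero at the start; "moment": the same for the moment, N m; "grip_width": finger opening in m; "grip_force": force on a finger pad.
Only numpy, scipy, OpenCV 4.12 (cv2) and the standard library are available. Lean on these libraries where they do the work, as an engineer would, in place of code of your own. Each camera call takes 0.05 s, during which the arm holds its last target. There are 200 camera calls.

## Task

The three-station air manifold on its stand on the bench has two stations already shut off and bled; one is still live: its black thumb slide is at the end nearest you, its bleed plunger stands higher in its round guard well and its gauge needle is off the zero mark where the other two point. Make that station safe: with a fingertip push its slide away from you until it is fully shut, and only then reach into its well and press the sunken plunger fully home, where it stays by itself. Only push and press, do not grip or lift anything, and leave the other two stations and the loose parts round the manifold as they are.

Things in the scene. Friction and masses are not known exactly. Their poses are not given: they have to be found in the camera images.
- well_1 (a point): Station 1: centre of the mouth of its round guard well, level with the valve body's flat top, 141 mm above the bench (x: from the operator's end of the station to its gauge, z up). Well 45 mm in diameter, floor 33 mm below this point. The gauge begins 43 mm behind the point (+x) and rises 24 mm above it.
- plunger_1 (a point): Station 1: top centre of the grey bleed plunger's flat cap, 26 mm in diameter, on the axis of the well: 18 mm below the well's mouth when up (live), 25 mm below it when fully home.
- thumb_1 (a point): Station 1: top centre of the upright black thumb piece of its shut-off slide: 10 mm along x, 22 mm along y, 20 mm tall (axes as the well). The flat bed it runs on lies 21 mm below this point, the thumb piece's own 20 mm long foot flange 15.5 mm below. Its centre is 82 mm before the well's centre (-x) when fully open, 52 mm when fully shut.
- slide_1 (a joint): Shut-off slide of station 1, in m: 0 = fully open (towards the operator), 0.030 = fully shut (away from the operator, towards the well, +x). About 4 N moves it; it stays where it is left.
- bleed_1 (a joint): Bleed plunger of station 1, in m: 0 = up (live), 0.007 = fully home (bled), pressed straight down. About 6 N moves it; it has no spring and stays where it is left. The gauge needle falls with it to the zero mark at lower left.
- well_2 (a point): Station 2: centre of the mouth of its round guard well, level with the valve body's flat top, 141 mm above the bench (x: from the operator's end of the station to its gauge, z up). Well 45 mm in diameter, floor 33 mm below this point. The gauge begins 43 mm behind the point (+x) and rises 24 mm above it.
- plunger_2 (a point): Station 2: top centre of the grey bleed plunger's flat cap, 26 mm in diameter, on the axis of the well: 18 mm below the well's mouth when up (live), 25 mm below it when fully home.
- thumb_2 (a point): Station 2: top centre of the upright black thumb piece of its shut-off slide: 10 mm along x, 22 mm along y, 20 mm tall (axes as the well). The flat bed it runs on lies 21 mm below this point, the thumb piece's own 20 mm long foot flange 15.5 mm below. Its centre is 82 mm before the well's centre (-x) when fully open, 52 mm when fully shut.
- slide_2 (a joint): Shut-off slide of station 2, in m: 0 = fully open (towards the operator), 0.030 = fully shut (away from the operator, towards the well, +x). About 4 N moves it; it stays where it is left.
- bleed_2 (a joint): Bleed plunger of station 2, in m: 0 = up (live), 0.007 = fully home (bled), pressed straight down. About 6 N moves it; it has no spring and stays where it is left. The gauge needle falls with it to the zero mark at lower left.
- well_3 (a point): Station 3: centre of the mouth of its round guard well, level with the valve body's flat top, 141 mm above the bench (x: from the operator's end of the station to its gauge, z up). Well 45 mm in diameter, floor 33 mm below this point. The gauge begins 43 mm behind the point (+x) and rises 24 mm above it.
- plunger_3 (a point): Station 3: top centre of the grey bleed plunger's flat cap, 26 mm in diameter, on the axis of the well: 18 mm below the well's mouth when up (live), 25 mm below it when fully home.
- thumb_3 (a point): Station 3: top centre of the upright black thumb piece of its shut-off slide: 10 mm along x, 22 mm along y, 20 mm tall (axes as the well). The flat bed it runs on lies 21 mm below this point, the thumb piece's own 20 mm long foot flange 15.5 mm below. Its centre is 82 mm before the well's centre (-x) when fully open, 52 mm when fully shut.
- slide_3 (a joint): Shut-off slide of station 3, in m: 0 = fully open (towards the operator), 0.030 = fully shut (away from the operator, towards the well, +x). About 4 N moves it; it stays where it is left.
- bleed_3 (a joint): Bleed plunger of station 3, in m: 0 = up (live), 0.007 = fully home (bled), pressed straight down. About 6 N moves it; it has no spring and stays where it is left. The gauge needle falls with it to the zero mark at lower left.
- manifold: Stand of the air manifold, screwed to the bench: a dark plate, 200 mm (x) by 216 mm (y), its top 92 mm above the bench, on four profile legs; origin under its middle on the bench, x away from the operator. Three alike aluminium stations, each 61 mm wide, stand on it side by side, 64 mm apart along y; their order varies, and just one is live.
- spare_connector_a: Loose dark grey round connector, 25 mm wide, 32 mm high, standing on the manifold's left (origin under it). To be left alone.
- spare_connector_b: A second such connector, standing close by. To be left alone.
- test_plug: Loose brass plug, 22 mm wide, 32 mm high, standing on the manifold's right (origin under it). To be left alone.
- grease_tin: Loose flat round tin, 54 mm wide, 24 mm high, behind the manifold (origin under it). To be left alone.

How it is judged:
By the outcome, as a careful person would: the job done as asked, in the order asked, and still so for the second after the job is handed in, with the robot touching nothing.
It also fails if it takes over 40 s, if anything falls off the work surface, if the arm or the gripper's body presses on something with over 40 N, if the wrist force passes 120 N, or if a joint passes its speed limit or range.

## Working session

There is one attempt and no reset: what is moved stays moved. The work goes in short steps, Python scripts to look and compute and a tool call to move; the robot and the scene stay as the last step left them, time stands still between calls to the robot, and variables do not carry over. Pictures are saved under pics/ and viewed, at most 10 in all, crops included, and the job is handed in when it is done.

Besides the shell and the picture viewer there is one more tool, called after "Call:" by a JSON object that holds its "op" and its "data", one argument or row to a line. jog_arm: Moves the arm, as the interface text tells. Its arguments: {"type":"object","properties":{"rows":{"type":"array","items":{"type":"array"}},"squeeze":{"type":"number"}},"required":["rows"]}

```bash
mkdir -p pics
cat > h.py <<'E'
from station import *
import numpy as np, cv2
from scipy.spatial.transform import Rotation as R
def snap(n):
    o=get_obs(); c=camera(n)
    if n=="wrist":
        T=np.eye(4);T[:3,:3]=R.from_euler('xyz',o['eef_rot']).as_matrix();T[:3,3]=o['ee_pos'];c['W']=T@c['T_tool_cam']
    else: c['W']=c['world_from_camera']
    return c
def save(c,f): cv2.imwrite('pics/'+f,c['image'][:,:,::-1])
def w(c,at,z=None):
    u,v=at[0]*640,at[1]*480;K=c['K']
    d=np.array([(u-K[0,2])/K[0,0],-(v-K[1,2])/K[1,1],-1.])
    W=c['W']
    if z is None:
        return (W@np.append(d*c['range_z'][int(v),int(u)],1))[:3]
    r=W[:3,:3]@d; return W[:3,3]+r*(z-W[2,3])/r[2]
def proj(c,p):
    q=np.linalg.inv(c['W'])@np.append(p,1);K=c['K']
    return K[0,0]*q[0]/-q[2]+K[0,2],K[1,1]*-q[1]/-q[2]+K[1,2]
E
python3 - <<'E'
from h import *
np.set_printoptions(precision=4,suppress=True)
print(get_obs()['ee_pos'],get_obs()['eef_rot'])
for n in ("scene","wrist"):
    c=snap(n);save(c,n+'0.png');print(n,c['W'][:3,3],[k for k in c])
    for l,z in (("well_1",.141),("thumb_1",None),("plunger_1",None),("manifold",0)):
        for d in spot_point(l,c)[:5]: print(l,round(d['p'],2),np.array(d['at'])*[640,480],w(c,d['at'],z))
E
```

```text
[0.5497 0.     0.1734] [-3.1404 -0.0001  1.5709]
scene [0.292  0.5878 0.7673] ['image', 'range_z', 'K', 'world_from_camera', 'shot', 'W']
well_1 0.98 [314.624 225.12 ] [0.6154 0.1123 0.141 ]
well_1 0.82 [333.696 203.712] [0.6138 0.0539 0.141 ]
well_1 0.56 [291.904 248.688] [0.6194 0.1734 0.141 ]
thumb_1 0.7 [363.52  219.216] [0.5526 0.0598 0.1412]
thumb_1 0.64 [330.176 273.888] [0.543  0.1828 0.1373]
thumb_1 0.46 [339.776 238.512] [0.5746 0.1    0.1193]
plunger_1 0.68 [294.912 259.68 ] [0.612  0.1779 0.1227]
plunger_1 0.57 [310.4   232.896] [0.6284 0.1072 0.1094]
plunger_1 0.48 [337.6   210.288] [0.6115 0.0446 0.118 ]
manifold 0.17 [290.688 249.216] [ 0.6943  0.0824 -0.    ]
wrist [0.5508 0.0698 0.3854] ['image', 'range_z', 'K', 'T_tool_cam', 'shot', 'W']
well_1 0.94 [402.304 186.48 ] [0.6107 0.0499 0.141 ]
well_1 0.72 [417.728  87.792] [0.6171 0.1145 0.141 ]
thumb_1 0.77 [328.128 180.48 ] [0.5582 0.0539 0.139 ]
thumb_1 0.75 [337.216  80.208] [0.5638 0.1195 0.1392]
plunger_1 0.71 [395.52  183.888] [0.6114 0.0498 0.1162]
plunger_1 0.67 [407.872  98.688] [0.617  0.1116 0.1165]
plunger_1 0.4 [328.512 180.912] [0.5585 0.0536 0.1391]
manifold 0.72 [289.472 229.296] [ 0.5183 -0.0104  0.    ]
```

```bash
python3 -c "
import cv2,numpy as np
print(cv2.imread('pics/scene0.png').shape)"
```

```text
(480, 640, 3)
```

View pics/scene0.png

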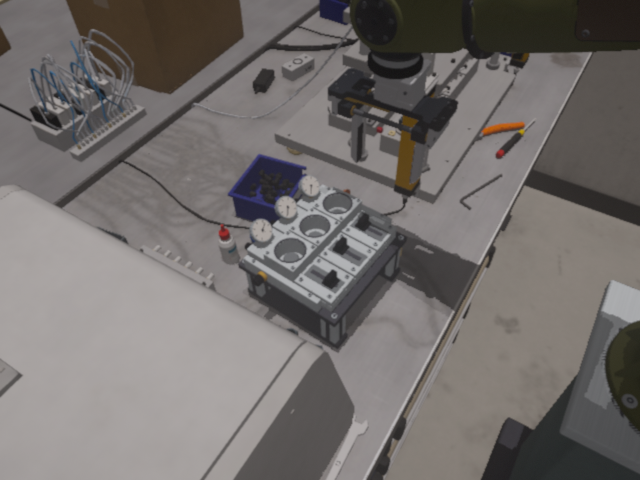

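View pics/wrist0.png

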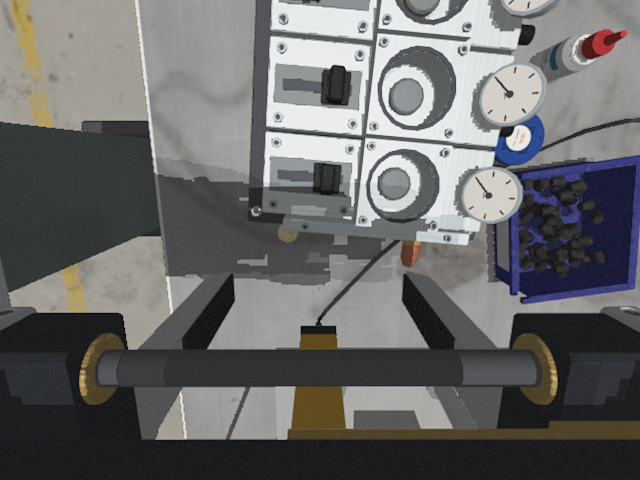

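The live station looks like the leftmost one (largest y): its thumb piece sits near (330,274) in the scene view, at the operator's end, and its well is at about (292,249). The wrist view cuts it off at the top, so I'll close the fingers, align and look from above it.

Call:
{"op": "jog_arm", "data": {
  "rows": [
    [[0.0, 0, -0.02], 0, 0.0],
    [[0.01, 0, -0.02], 2.6, 0.0],
    [[0.02, 0, -0.015], 3, 0.0],
    [[0.025, 0, 0], 0, 0.0],
    [[0.025, 0, 0], 0, 0.0],
    [[0.025, 0, 0], 0, 0.0],
    [[0.015, 0, 0], 0, 0.0],
    [[0, 0, 0], 0, 0.0],
    [[0, 0, 0], 0, 0.0]
  ],
  "squeeze": 10
}}

```text
time_s: 1.25
ee_pos: [0.5596, 0.1198, 0.2288]
eef_rot: [-3.141, 0.0, 1.474]
force: [-0.2, -0.5, -0.5]
grip_width: 0.0375
grip_force: 0.0
```

Run:
```python
from h import *
np.set_printoptions(precision=4,suppress=True)
o=get_obs();print(o['ee_pos'],o['eef_rot'],o['grip_width'],o['time_s'],o['force'])
c=snap("wrist");save(c,'wrist1.png')
for l,z in (("well_1",.141),("thumb_1",None),("plunger_1",None)):
    for d in spot_point(l,c)[:5]: print(l,round(d['p'],2),np.array(d['at'])*[640,480],w(c,d['at'],z))
```

```text
[0.5596 0.1198 0.2288] [-3.1413  0.0002  1.4743] 0.037464913362530154 1.25 [-0.213  -0.5338 -0.5483]
well_1 0.93 [377.984 300.912] [0.6112 0.0531 0.141 ]
well_1 0.79 [381.696 163.488] [0.6212 0.1791 0.141 ]
well_1 0.56 [378.624 238.608] [0.6151 0.1135 0.141 ]
thumb_1 0.77 [321.472 239.52 ] [0.5638 0.1176 0.1411]
thumb_1 0.62 [321.6   304.608] [0.5579 0.0537 0.1391]
plunger_1 0.81 [374.784 232.8  ] [0.6154 0.1136 0.1176]
plunger_1 0.66 [376.384 163.584] [0.6195 0.1789 0.1243]
plunger_1 0.53 [371.392 293.376] [0.5859 0.1266 0.2938]
```

View pics/wrist1.png

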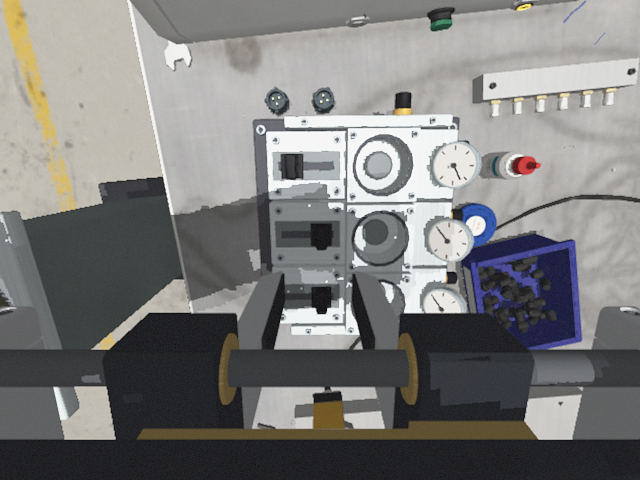

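The top station in view is live: its thumb is at (291,166), at the operator's end, its gauge needle points down-right at (455,163), and its plunger cap reads 7 mm higher. Next I'll measure local heights and the clearance to the housing.

Run:
```python
from h import *
np.set_printoptions(precision=4,suppress=True,linewidth=150)
c=snap("wrist")
P=lambda u,v:w(c,(u/640+1e-6,v/480+1e-6))
for u in range(256,350,4): print(u,P(u,164),P(u,147)[2].round(4))
print('thumb col',[P(290,v)[1:].round(3) for v in range(145,190,3)])
print('housing',[P(u,v) for u in(250,350,450) for v in (5,20,40,60)])
hsv=c['image'].mean(2)
ys,xs=np.mgrid[150:182,278:308];m=hsv[150:182,278:308]<60
pts=np.array([P(u,v) for u,v in zip(xs[m],ys[m])]);t=pts[pts[:,2]>.137];print(len(t),t.mean(0),t.min(0),t.max(0))
# well via top plane edge fit
pl=np.array([P(u,v) for v in range(125,205) for u in range(345,425)]);i=(pl[:,2]<.128)&(pl[:,2]>.12)
print('cap',i.sum(),pl[i].mean(0),pl[i].min(0),pl[i].max(0))
```

```text
256 [0.5062 0.1879 0.0929] 0.0941
260 [0.5104 0.1875 0.0941] 0.0919
264 [0.5139 0.1871 0.0917] 0.0922
268 [0.5219 0.1868 0.1197] 0.118
272 [0.5256 0.1865 0.1203] 0.1187
276 [0.5292 0.1861 0.12  ] 0.1195
280 [0.5334 0.1858 0.1254] 0.119
284 [0.5384 0.1856 0.1406] 0.1196
288 [0.5418 0.1852 0.1401] 0.1182
292 [0.5453 0.1849 0.1409] 0.1202
296 [0.5484 0.1845 0.1367] 0.1189
300 [0.5512 0.184  0.1232] 0.119
304 [0.5546 0.1836 0.1196] 0.118
308 [0.5583 0.1832 0.1202] 0.1202
312 [0.5619 0.1828 0.1202] 0.1194
316 [0.5656 0.1825 0.1193] 0.1184
320 [0.5692 0.1821 0.119 ] 0.1174
324 [0.5729 0.1817 0.1197] 0.1186
328 [0.5765 0.1814 0.1203] 0.1173
332 [0.5801 0.181  0.1203] 0.1197
336 [0.5837 0.1807 0.1214] 0.1189
340 [0.5875 0.1803 0.1191] 0.1187
344 [0.5911 0.1799 0.119 ] 0.1188
348 [0.5929 0.1802 0.1416] 0.1418
thumb col [array([0.201, 0.119]), array([0.199, 0.12 ]), array([0.196, 0.119]), array([0.193, 0.138]), array([0.191, 0.14 ]), array([0.188, 0.14 ]), array([0.186, 0.14 ]), array([0.183, 0.14 ]), array([0.181, 0.14 ]), array([0.178, 0.14 ]), array([0.176, 0.14 ]), array([0.173, 0.138]), array([0.17, 0.12]), array([0.167, 0.118]), array([0.164, 0.12 ])]
housing [array([0.5205, 0.3261, 0.0915]), array([0.5162, 0.3208, 0.0736]), array([0.5032, 0.3265, 0.0016]), array([0.5002, 0.3057, 0.002 ]), array([0.6114, 0.3224, 0.0775]), array([0.6137, 0.3191, 0.0506]), array([0.6179, 0.3151, 0.0017]), array([0.6163, 0.2943, 0.0015]), array([0.7124, 0.3206, 0.0561]), array([0.7141, 0.3088, 0.0515]), array([ 0.7333,  0.3042, -0.    ]), array([0.7324, 0.2826, 0.0023])]
170 [0.5423 0.1833 0.1395] [0.5373 0.1736 0.137 ] [0.5485 0.1946 0.1414]
cap 1401 [0.6354 0.1724 0.125 ] [0.5892 0.1371 0.12  ] [0.663  0.2127 0.128 ]
```

Call:
{"op": "jog_arm", "data": {
  "rows": [
    [[0.01, -0.01, 0], 0, 0.0],
    [[0.02, -0.018, 0], 0, 0.0],
    [[0.02, -0.018, 0], 0, 0.0],
    [[0.0115, -0.008, 0.01], 0, 0.0],
    [[0, 0, 0.02], 0, 0.0],
    [[0, 0, 0.02], 0, 0.0],
    [[0, 0, 0.02], 0, 0.0],
    [[0, 0, 0.015], 0, 0.0],
    [[0, 0, 0], 0, 0.0],
    [[0, 0, 0], 0, 0.0]
  ]
}}

```text
time_s: 2.33
ee_pos: [0.5116, 0.186, 0.1435]
eef_rot: [-3.14, 0.001, 1.473]
force: [0.6, -0.2, 0.4]
grip_width: 0.0007
grip_force: 0.0
```

Run:
```python
from h import *
np.set_printoptions(precision=4,suppress=True,linewidth=150)
o=get_obs();print(o['ee_pos'],o['eef_rot'],o['grip_width'],o['time_s'],o['force'])
c=snap("wrist");save(c,'wrist2.png')
for l,z in (("well_1",.141),("thumb_1",.14),("plunger_1",.1235)):
    for d in spot_point(l,c)[:5]: print(l,round(d['p'],2),np.array(d['at'])*[640,480],w(c,d['at'],z))
s=snap("side");save(s,'side2.png');print(proj(s,o['ee_pos']))
```

```text
[0.5116 0.186  0.1435] [-3.1404  0.0005  1.4731] 0.0007013026020850677 2.3333 [ 0.628  -0.1857  0.3782]
well_1 0.79 [469.376 428.88 ] [0.613  0.0483 0.141 ]
well_1 0.58 [472.384 351.984] [0.6145 0.1129 0.141 ]
well_1 0.56 [484.672 260.592] [0.6217 0.1796 0.141 ]
thumb_1 0.82 [363.584 267.504] [0.5426 0.1823 0.14  ]
plunger_1 0.77 [452.288 403.2  ] [0.6069 0.0571 0.1235]
plunger_1 0.66 [461.376 336.72 ] [0.6139 0.115  0.1235]
plunger_1 0.56 [471.872 254.88 ] [0.621  0.1785 0.1235]
(np.float64(304.24956033234645), np.float64(191.30700857508646))
```

View pics/wrist2.png

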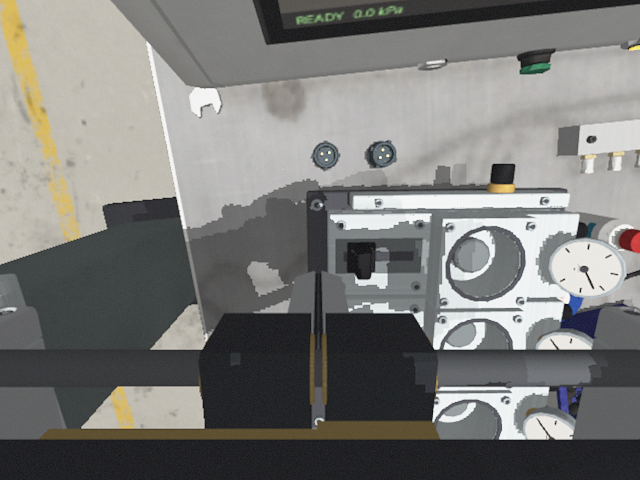

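View pics/side2.png

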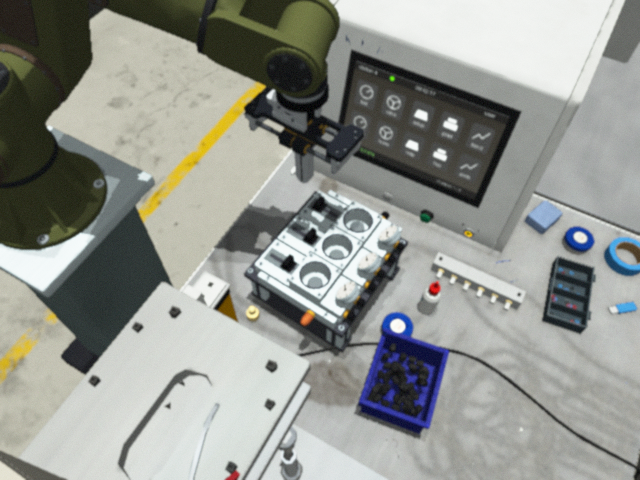

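In the wrist view the live thumb is at (363,262), its well at (485,262), and the fingertip is just on the operator's side. The side view shows clear space around the arm. Descending and pushing.

Call:
{"op": "jog_arm", "data": {
  "rows": [
    [[-0.002, 0, 0.007], 0, 0.0],
    [[0, 0, 0.007], 0, 0.0],
    [[0, 0, 0], 0, 0.0],
    [[0, 0.005, 0], 0, 0.0],
    [[0, 0.005, 0], 0, 0.0],
    [[0, 0.004, 0], 0, 0.0],
    [[0, 0.004, 0], 0, 0.0],
    [[0, 0.004, 0], 0, 0.0],
    [[0, 0.004, 0], 0, 0.0],
    [[0, 0.004, 0], 0, 0.0],
    [[0, 0.004, 0], 0, 0.0],
    [[0, 0, 0], 0, 0.0]
  ]
}}

```text
time_s: 3.58
ee_pos: [0.5462, 0.1806, 0.1299]
eef_rot: [3.141, 0.0, 1.473]
force: [-0.1, -0.2, -0.7]
grip_width: 0.0002
grip_force: 0.0
```

Call:
{"op": "jog_arm", "data": {
  "rows": [
    [[0, 0.002, 0], 0, 0.0],
    [[0, 0.002, 0], 0, 0.0],
    [[0, 0.002, 0], 0, 0.0]
  ]
}}

```text
time_s: 3.83
ee_pos: [0.5517, 0.1801, 0.13]
eef_rot: [3.142, 0.0, 1.473]
force: [0.8, -1.2, 1.1]
grip_width: 0.0004
grip_force: 0.0
```

Run:
```python
from h import *
np.set_printoptions(precision=4,suppress=True,linewidth=150)
o=get_obs();print(o['ee_pos'],o['force'])
c=snap("wrist");save(c,'wrist3.png')
for l,z in (("well_1",.141),("thumb_1",.14)):
    for d in spot_point(l,c)[:5]: print(l,round(d['p'],2),np.array(d['at'])*[640,480],w(c,d['at'],z))
```

```text
[0.5517 0.1801 0.13  ] [ 0.7577 -1.2059  1.1147]
well_1 0.94 [420.288 361.296] [0.6143 0.1125 0.141 ]
well_1 0.7 [431.168 268.608] [0.6226 0.1765 0.141 ]
thumb_1 0.98 [301.312 265.68 ] [0.543 0.186 0.14 ]
```

View pics/wrist3.png

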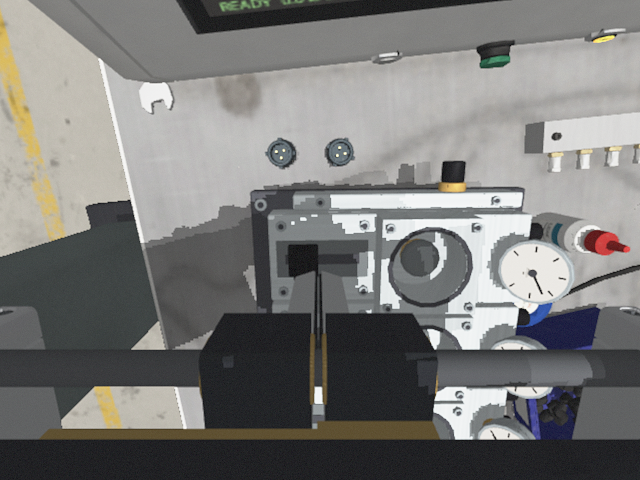

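The thumb, at (301,262), has not moved even though the finger should overlap it, so the pose and the picture disagree. I'll check from the fixed cameras before moving further.

Run:
```python
from h import *
np.set_printoptions(precision=4,suppress=True,linewidth=150)
o=get_obs();p=o['ee_pos'];print(p,o['qpos'])
c=snap("wrist");print('tip in wrist',proj(c,p),'tool cam',c['T_tool_cam'])
ims=[]
for n in("scene","side"):
    s=snap(n);u,v=proj(s,p);print(n,u,v)
    u,v=int(u),int(v);a=s['image'][v-50:v+50,u-50:u+50,::-1].copy()
    a=cv2.resize(a,(400,400),interpolation=cv2.INTER_CUBIC);cv2.circle(a,(200,200),4,(0,0,255),1);ims.append(a)
    for d in spot_point("thumb_1",s)[:4]: print(d['p'],w(s,d['at'],.14))
cv2.imwrite('pics/x3.png',np.hstack(ims))
```

```text
[0.5516 0.1801 0.1299] [0.2525 0.4046 1.485  0.     1.252  0.3503]
tip in wrist (np.float64(316.24791673613373), np.float64(268.23322291506696)) tool cam [[-0.0004  0.9701  0.2428  0.0699]
 [ 1.      0.0007 -0.0012  0.0008]
 [-0.0014  0.2428 -0.9701 -0.2117]
 [ 0.      0.      0.      1.    ]]
scene 326.3582336757617 273.33135914873463
0.51 [0.5469 0.1807 0.14  ]
side 322.4984655328736 207.37424909632162
0.7 [0.538  0.1892 0.14  ]
0.58 [0.5599 0.0523 0.14  ]
0.55 [0.5644 0.1161 0.14  ]
```

View pics/x3.png

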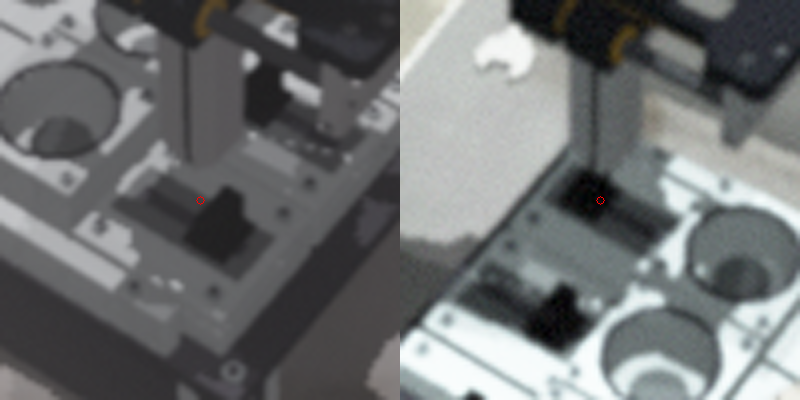

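Both crops show the real fingertip ending above the computed TCP (red circles): about (203,160) in the scene crop and (603,168) in the side crop. I'll triangulate where the tip is.

Run:
```python
from h import *
np.set_printoptions(precision=4,suppress=True,linewidth=150)
p=get_obs()['ee_pos']
rs=[]
for n,px in(("scene",(327.1,263.3)),("side",(323.2,199.4))):
    s=snap(n);at=(px[0]/640,px[1]/480)
    a=w(s,at,.3);b=w(s,at,.0);rs.append((a,(b-a)/np.linalg.norm(b-a)))
    print(n,[w(s,at,z) for z in(.13,.14,.15,.16)])
    u,v=int(px[0]),int(px[1])
    print([w(s,(px[0]/640,(v+k)/480)) for k in(-16,-12,-8,-4,-2,0,2,4,8)])
A=sum(np.eye(3)-np.outer(d,d) for a,d in rs);B=sum((np.eye(3)-np.outer(d,d))@a for a,d in rs)
print('tip',np.linalg.solve(A,B),p)
```

```text
scene [array([0.5608, 0.1627, 0.13  ]), array([0.5566, 0.1694, 0.14  ]), array([0.5524, 0.1761, 0.15  ]), array([0.5482, 0.1828, 0.16  ])]
[array([0.5426, 0.1907, 0.2094]), array([0.5437, 0.1891, 0.1982]), array([0.5427, 0.1909, 0.1917]), array([0.5434, 0.1901, 0.1812]), array([0.5444, 0.1886, 0.1743]), array([0.5434, 0.1903, 0.172 ]), array([0.5637, 0.1584, 0.119 ]), array([0.5615, 0.1619, 0.1191]), array([0.5564, 0.1703, 0.1215])]
side [array([0.5442, 0.1959, 0.13  ]), array([0.5478, 0.1892, 0.14  ]), array([0.5513, 0.1825, 0.15  ]), array([0.5549, 0.1758, 0.16  ])]
[array([0.556 , 0.1725, 0.2083]), array([0.5572, 0.1705, 0.2009]), array([0.5567, 0.1717, 0.1887]), array([0.5566, 0.1722, 0.1773]), array([0.5568, 0.1721, 0.1721]), array([0.5569, 0.172 , 0.1669]), array([0.5484, 0.1881, 0.1371]), array([0.5464, 0.1921, 0.1253]), array([0.5512, 0.1835, 0.1268])]
tip [0.5518 0.1793 0.1539] [0.5515 0.1802 0.13  ]
```

Run:
```python
from h import *
np.set_printoptions(precision=4,suppress=True,linewidth=150)
p=get_obs()['ee_pos']
for n in("scene","side"):
    s=snap(n);K=s['K'];v,u=np.mgrid[:480,:640];z=s['range_z']
    P=np.stack([(u-K[0,2])/K[0,0]*z,-(v-K[1,2])/K[1,1]*z,-z,np.ones_like(z)],-1)@s['W'].T
    P=P[...,:3][z>0];m=(abs(P[:,0]-p[0])<.03)&(abs(P[:,1]-p[1])<.016)
    q=P[m]
    for zz in np.arange(.125,.22,.005):
        k=q[(q[:,2]>=zz)&(q[:,2]<zz+.005)]
        if len(k): print(n,zz.round(3),len(k),k.min(0)[:2],k.max(0)[:2],np.median(k,0)[:2])
    print([proj(s,(.55+d,0,.1734)) for d in(-.0535,.0535)])
```

```text
scene 0.125 44 [0.5314 0.1741] [0.5506 0.1949] [0.5359 0.1884]
scene 0.13 27 [0.535  0.1737] [0.5451 0.196 ] [0.5373 0.1898]
scene 0.135 49 [0.5352 0.1732] [0.5463 0.1957] [0.5389 0.1871]
scene 0.14 46 [0.5365 0.1747] [0.546  0.1947] [0.5408 0.185 ]
scene 0.16 6 [0.5486 0.1866] [0.5575 0.1894] [0.5527 0.1878]
scene 0.165 13 [0.5427 0.187 ] [0.5569 0.1904] [0.5526 0.1889]
scene 0.17 37 [0.5383 0.1733] [0.5636 0.1907] [0.5487 0.188 ]
scene 0.175 41 [0.5377 0.1734] [0.5628 0.1916] [0.5436 0.1882]
scene 0.18 45 [0.5376 0.1724] [0.5639 0.1908] [0.5456 0.1879]
scene 0.185 43 [0.5381 0.1727] [0.5647 0.1911] [0.5439 0.1878]
scene 0.19 49 [0.5374 0.1742] [0.5638 0.1905] [0.5467 0.1883]
scene 0.195 41 [0.5378 0.1731] [0.5635 0.1902] [0.5419 0.1877]
scene 0.2 54 [0.5373 0.173 ] [0.5634 0.1907] [0.5454 0.1877]
scene 0.205 39 [0.5382 0.1732] [0.5625 0.1908] [0.5471 0.1884]
scene 0.21 54 [0.5374 0.172 ] [0.5633 0.1903] [0.5422 0.188 ]
scene 0.215 50 [0.5369 0.1717] [0.5621 0.1907] [0.545  0.1881]
[(np.float64(412.0118450659483), np.float64(195.55474666160535)), (np.float64(355.01645260329235), np.
[... 438 characters left out ...]
 [0.5538 0.1728]
side 0.175 32 [0.5382 0.1701] [0.5641 0.1905] [0.5548 0.1719]
side 0.18 38 [0.5378 0.1704] [0.565  0.1872] [0.5545 0.1729]
side 0.185 31 [0.5378 0.1703] [0.5646 0.1891] [0.5583 0.1729]
side 0.19 39 [0.5385 0.1707] [0.5644 0.1885] [0.5547 0.1733]
side 0.195 36 [0.5388 0.1699] [0.5648 0.1882] [0.5569 0.1729]
side 0.2 35 [0.5383 0.17  ] [0.5642 0.1878] [0.555  0.1732]
side 0.205 37 [0.5384 0.1692] [0.5646 0.1864] [0.5562 0.1729]
side 0.21 37 [0.538  0.1708] [0.5648 0.1877] [0.5559 0.173 ]
side 0.215 40 [0.5374 0.1694] [0.5644 0.1864] [0.5557 0.1732]
[(np.float64(235.03469936393907), np.float64(258.21798388007255)), (np.float64(294.5470029375208), np.float64(288.5914018363841))]
```

The closed fingers really end at z≈0.163, about 33 mm above the nominal TCP, so I pushed over the top of the thumb without touching it. I'll back off, then descend by the measured offset.

Call:
{"op": "jog_arm", "data": {
  "rows": [
    [[0, -0.01, 0], 0, 0.0],
    [[0.003, -0.015, 0], 0, 0.0],
    [[0, -0.012, 0], 0, 0.0],
    [[0, -0.005, 0], 0, 0.0],
    [[0, 0, 0.01], 0, 0.0],
    [[0, 0, 0.01], 0, 0.0],
    [[0, 0, 0.008], 0, 0.0],
    [[0, 0, 0], 0, 0.0],
    [[0, 0, 0], 0, 0.0]
  ]
}}

```text
time_s: 5.18
ee_pos: [0.51, 0.187, 0.101]
eef_rot: [-3.14, 0.001, 1.473]
force: [0.9, -0.0, 0.3]
grip_width: 0.0009
grip_force: 0.0
```

```bash
cat >> h.py <<'E'
def cloud(s):
    K=s['K'];v,u=np.mgrid[:480,:640];z=s['range_z']
    P=np.stack([(u-K[0,2])/K[0,0]*z,-(v-K[1,2])/K[1,1]*z,-z,np.ones_like(z)],-1)@s['W'].T
    return P[...,:3][z>0]
def tip():
    o=get_obs();p=o['ee_pos'];print(p,o['force'],o['time_s'])
    for n in("scene","side"):
        P=cloud(snap(n));m=(abs(P[:,0]-p[0])<.025)&(abs(P[:,1]-p[1])<.02);q=P[m]
        for zz in np.arange(.115,.2,.005):
            k=q[(q[:,2]>=zz)&(q[:,2]<zz+.005)]
            if len(k): print(n,zz.round(3),len(k),k.min(0)[:2].round(3),k.max(0)[:2].round(3))
        b=P[(abs(P[:,0]-p[0])<.1)&(abs(P[:,0]-p[0])>.04)&(abs(P[:,1]-p[1])<.04)&(P[:,2]>.17)]
        print('body low',np.sort(b[:,2])[:5] if len(b) else None)
E
python3 -c "
from h import *
np.set_printoptions(precision=4,suppress=True)
tip()"
```

```text
[0.51  0.187 0.101] [ 0.8726 -0.0335  0.2916] 5.1833
scene 0.115 95 [0.518 0.181] [0.535 0.206]
scene 0.12 58 [0.519 0.176] [0.535 0.207]
scene 0.125 14 [0.531 0.177] [0.535 0.194]
scene 0.13 4 [0.512 0.176] [0.535 0.196]
scene 0.135 13 [0.503 0.193] [0.517 0.196]
scene 0.14 27 [0.497 0.179] [0.521 0.197]
scene 0.145 42 [0.496 0.18 ] [0.523 0.198]
scene 0.15 39 [0.496 0.18 ] [0.523 0.197]
scene 0.155 43 [0.496 0.18 ] [0.523 0.198]
scene 0.16 41 [0.496 0.18 ] [0.522 0.197]
scene 0.165 42 [0.496 0.181] [0.522 0.198]
scene 0.17 46 [0.496 0.179] [0.522 0.197]
scene 0.175 47 [0.495 0.178] [0.523 0.198]
scene 0.18 48 [0.496 0.179] [0.522 0.198]
scene 0.185 44 [0.496 0.18 ] [0.523 0.198]
scene 0.19 44 [0.496 0.182] [0.523 0.197]
scene 0.195 39 [0.496 0.187] [0.522 0.198]
body low [0.2308 0.2309 0.2315 0.2315 0.2315]
side 0.115 83 [0.517 0.168] [0.534 0.207]
side 0.12 42 [0.519 0.167] [0.535 0.206]
side 0.125 1 [0.535 0.176] [0.535 0.176]
side 0.13 3 [0.504 0.179] [0.511 0.18 ]
side 0.135 10 [0.502 0.179] [0.517 0.182]
side 0.14 23 [0.498 0.178] [0.522 0.188]
side 0.145 28 [0.497 0.177] [0.523 0.194]
side 0.15 31 [0.498 0.177] [0.523 0.194]
side 0.155 27 [0.499 0.177] [0.523 0.195]
side 0.16 33 [0.501 0.177] [0.524 0.194]
side 0.165 32 [0.497 0.177] [0.524 0.194]
side 0.17 36 [0.496 0.178] [0.523 0.194]
side 0.175 32 [0.498 0.177] [0.523 0.193]
side 0.18 34 [0.498 0.178] [0.524 0.194]
side 0.185 30 [0.497 0.178] [0.524 0.196]
side 0.19 42 [0.497 0.177] [0.523 0.193]
side 0.195 21 [0.5   0.177] [0.523 0.192]
body low [0.2305 0.2313 0.2317 0.2318 0.2318]
```

Call:
{"op": "jog_arm", "data": {
  "rows": [
    [[0, 0, 0.003], 0, 0.0],
    [[0, 0.004, 0], 0, 0.0],
    [[0, 0.004, 0], 0, 0.0],
    [[0, 0.004, 0], 0, 0.0],
    [[0, 0.004, 0], 0, 0.0],
    [[0, 0.004, 0], 0, 0.0],
    [[0, 0.004, 0], 0, 0.0]
  ]
}}

```text
time_s: 5.87
ee_pos: [0.534, 0.1849, 0.0989]
eef_rot: [-3.141, -0.0, 1.473]
force: [-3.0, 0.5, 1.6]
grip_width: -0.0001
grip_force: 2.2
```

Call:
{"op": "jog_arm", "data": {
  "rows": [
    [[0, 0.003, 0], 0, 0.0],
    [[0, 0.003, 0], 0, 0.0],
    [[0, 0.003, 0], 0, 0.0],
    [[0, 0.003, 0], 0, 0.0]
  ]
}}

```text
time_s: 6.2
ee_pos: [0.5461, 0.1838, 0.0989]
eef_rot: [-3.141, -0.0, 1.473]
force: [-4.2, 1.6, 1.2]
grip_width: 0.0003
grip_force: 2.1
```

Call:
{"op": "jog_arm", "data": {
  "rows": [
    [[0, 0.002, 0], 0, 0.0],
    [[0, 0.002, 0], 0, 0.0]
  ]
}}

```text
time_s: 6.37
ee_pos: [0.55, 0.1834, 0.0989]
eef_rot: [-3.142, -0.0, 1.473]
force: [-4.2, 3.0, 3.0]
grip_width: 0.0003
grip_force: 2.1
```

Contact at about 4 N and the slide is moving. I'll continue to the stop in small steps.

Call:
{"op": "jog_arm", "data": {
  "rows": [
    [[0, 0.0015, 0], 0, 0.0],
    [[0, 0.0015, 0], 0, 0.0]
  ]
}}

```text
time_s: 6.53
ee_pos: [0.5529, 0.1831, 0.099]
eef_rot: [-3.141, -0.0, 1.473]
force: [-8.6, 2.4, 2.8]
grip_width: 0.0004
grip_force: 4.0
```

Call:
{"op": "jog_arm", "data": {
  "rows": [
    [[0, 0.001, 0], 0, 0.0],
    [[0, 0.001, 0], 0, 0.0]
  ]
}}

```text
time_s: 6.7
ee_pos: [0.5533, 0.1831, 0.0987]
eef_rot: [-3.138, 0.0, 1.473]
force: [-18.8, 2.6, 9.8]
grip_width: 0.0005
grip_force: 10.1
```

Call:
{"op": "jog_arm", "data": {
  "rows": [
    [[0, -0.004, 0], 0, 0.0],
    [[0, -0.008, 0], 0, 0.0],
    [[0, 0, -0.02], 0, 0.0],
    [[0, 0, -0.025], 0, 0.0],
    [[0, 0, -0.018], 0, 0.0],
    [[0, 0.02, 0], 0, 0.0],
    [[0, 0.025, 0], 0, 0.0],
    [[0.002, 0.02, 0], 0, 0.0],
    [[0, 0.015, 0], 0, 0.0],
    [[0, 0, 0], 0, 0.0],
    [[0, 0, 0], 0, 0.0]
  ]
}}

```text
time_s: 7.62
ee_pos: [0.6226, 0.1779, 0.1614]
eef_rot: [-3.141, 0.0, 1.472]
force: [-1.2, -0.6, 1.4]
grip_width: 0.0003
grip_force: 0.0
```

Run:
```python
from h import *
np.set_printoptions(precision=4,suppress=True,linewidth=150)
o=get_obs();p=o['ee_pos'];print(p,o['eef_rot'],o['force'],o['time_s'])
C={n:snap(n) for n in("wrist","scene","side")}
for n,c in C.items():
    for l,z in (("well_1",.141),("thumb_1",.14),("plunger_1",.1235)):
        for d in spot_point(l,c)[:3]: print(n,l,round(d['p'],2),np.array(d['at'])*[640,480],w(c,d['at'],z))
    # wall of well: points between floor and mouth near well
    P=cloud(c);q=P[(np.hypot(P[:,0]-.622,P[:,1]-.178)<.03)&(P[:,2]<.136)&(P[:,2]>.127)]
    if len(q)>8:
        r=np.linalg.lstsq(np.c_[2*q[:,:2],np.ones(len(q))],(q[:,:2]**2).sum(1),rcond=None)[0];print(n,'circle',r[:2],np.sqrt(r[2]+r[:2]@r[:2]),len(q))
    f=P[(abs(P[:,0]-p[0])<.02)&(abs(P[:,1]-p[1])<.014)&(P[:,2]>.175)&(P[:,2]<.22)]
    if len(f): print(n,'finger',f.min(0),f.max(0))
w_=C["wrist"];save(w_,'wrist4.png')
```

```text
[0.6226 0.1779 0.1614] [-3.1414  0.0004  1.4725] [-1.1995 -0.6053  1.3878] 7.6167
wrist well_1 0.86 [319.424 413.808] [0.6122 0.0492 0.141 ]
wrist well_1 0.66 [313.28  257.424] [0.6206 0.1794 0.141 ]
wrist well_1 0.63 [313.792 344.016] [0.614  0.1115 0.141 ]
wrist thumb_1 0.71 [242.112 261.6  ] [0.5698 0.181  0.14  ]
wrist plunger_1 0.81 [313.024 255.696] [0.6198 0.1756 0.1235]
wrist plunger_1 0.49 [315.712 327.216] [0.6159 0.116  0.1235]
wrist plunger_1 0.42 [315.328 391.392] [0.6096 0.0568 0.1235]
wrist circle [0.6217 0.1819] 0.02517370124624672 151
wrist finger [0.6121 0.1825 0.1938] [0.6366 0.1884 0.22  ]
scene well_1 0.93 [288.896 250.32 ] [0.6216 0.1786 0.141 ]
scene well_1 0.87 [315.392 225.792] [0.6135 0.1129 0.141 ]
scene well_1 0.79 [335.424 203.808] [0.6112 0.0526 0.141 ]
scene thumb_1 0.76 [316.416 266.688] [0.5673 0.1835 0.14  ]
scene thumb_1 0.65 [340.8 240. ] [0.5625 0.1175 0.14  ]
scene thumb_1 0.5 [363.2   219.312] [0.5535 0.0593 0.14  ]
scene plunger_1 0.64 [293.888 262.704] [0.6096 0.1844 0.1235]
scene plunger_1 0.53 [310.208 237.12 ] [0.6164 0.1256 0.1235]
scene plunger_1 0.48 [339.328 211.584] [0.6046 0.0504 0.1235]
scene circle [0.6178 0.1808] 0.026395497512019885 116
scene finger [0.6076 0.1691 0.1946] [0.6344 0.1893 0.22  ]
side well_1 0.77 [340.096 247.776] [0.6204 0.1156 0.141 ]
side well_1 0.75 [357.824 221.904] [0.6222 0.1759 0.141 ]
side well_1 0.6 [313.408 278.112] [0.6103 0.0448 0.141 ]
side thumb_1 0.75 [286.4  261.12] [0.5567 0.0509 0.14  ]
side thumb_1 0.46 [307.072 229.68 ] [0.5552 0.1203 0.14  ]
side plunger_1 0.68 [356.992 226.8  ] [0.6211 0.1775 0.1235]
side plunger_1 0.56 [314.624 282.   ] [0.6108 0.048  0.1235]
side plunger_1 0.54 [339.776 250.176] [0.6176 0.1211 0.1235]
side circle [0.6227 0.1752] 0.02720540290741087 98
side finger [0.6086 0.167  0.1942] [0.6351 0.1876 0.22  ]
```

View pics/wrist4.png

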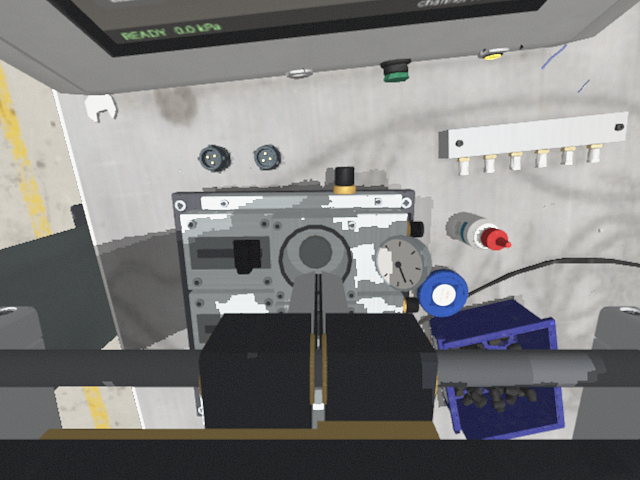

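The slide now reads shut: thumb at (247,257), 52 mm before the well. The finger is centred over the well within about 1 mm, and the tip is at z≈0.194. Descending.

Call:
{"op": "jog_arm", "data": {
  "rows": [
    [[0, 0, 0.01], 0, 0.0],
    [[0, 0, 0.015], 0, 0.0],
    [[0, 0, 0.015], 0, 0.0],
    [[0, 0, 0.012], 0, 0.0],
    [[0, 0, 0.008], 0, 0.0],
    [[0, 0, 0.004], 0, 0.0]
  ]
}}

```text
time_s: 8.72
ee_pos: [0.6222, 0.1781, 0.0963]
eef_rot: [-3.14, 0.001, 1.473]
force: [0.1, 0.4, 0.1]
grip_width: 0.0002
grip_force: 0.0
```

Call:
{"op": "jog_arm", "data": {
  "rows": [
    [[0, 0, 0.002], 0, 0.0],
    [[0, 0, 0.002], 0, 0.0],
    [[0, 0, 0.002], 0, 0.0]
  ]
}}

```text
time_s: 8.97
ee_pos: [0.6231, 0.1782, 0.0925]
eef_rot: [3.141, -0.0, 1.473]
force: [-0.3, 0.7, -0.5]
grip_width: 0.0002
grip_force: 0.0
```

Call:
{"op": "jog_arm", "data": {
  "rows": [
    [[0, 0, 0.0015], 0, 0.0],
    [[0, 0, 0.0015], 0, 0.0]
  ]
}}

```text
time_s: 9.13
ee_pos: [0.6231, 0.1783, 0.09]
eef_rot: [3.14, -0.0, 1.473]
force: [-2.1, -0.1, 7.5]
grip_width: 0.0004
grip_force: 3.8
```

Call:
{"op": "jog_arm", "data": {
  "rows": [
    [[0, 0, 0.0015], 0, 0.0],
    [[0, 0, 0.0015], 0, 0.0]
  ]
}}

```text
time_s: 9.3
ee_pos: [0.6231, 0.1783, 0.0873]
eef_rot: [3.14, -0.0, 1.473]
force: [-3.0, -1.7, 6.8]
grip_width: 0.0006
grip_force: 4.0
```

Call:
{"op": "jog_arm", "data": {
  "rows": [
    [[0, 0, 0.001], 0, 0.0],
    [[0, 0, 0.001], 0, 0.0]
  ]
}}

```text
time_s: 9.47
ee_pos: [0.6231, 0.1783, 0.0852]
eef_rot: [3.14, -0.0, 1.473]
force: [-2.6, -0.5, 7.0]
grip_width: 0.0002
grip_force: 3.6
```

Call:
{"op": "jog_arm", "data": {
  "rows": [
    [[0, 0, 0.001], 0, 0.0],
    [[0, 0, 0.0005], 0, 0.0]
  ]
}}

```text
time_s: 9.63
ee_pos: [0.6233, 0.1783, 0.0846]
eef_rot: [3.139, -0.001, 1.473]
force: [-8.5, -2.1, 17.2]
grip_width: 0.0004
grip_force: 8.8
```

Call:
{"op": "jog_arm", "data": {
  "rows": [
    [[0, 0, 0.0005], 0, 0.0],
    [[0, 0, 0], 0, 0.0]
  ]
}}

```text
time_s: 9.8
ee_pos: [0.6233, 0.1783, 0.0846]
eef_rot: [3.139, -0.001, 1.473]
force: [-7.5, -1.6, 16.9]
grip_width: 0.0008
grip_force: 8.7
```

Call:
{"op": "jog_arm", "data": {
  "rows": [
    [[0, 0, -0.005], 0, 0.0],
    [[0, 0, -0.015], 0, 0.0],
    [[0, 0, -0.025], 0, 0.0],
    [[0, 0, -0.03], 0, 0.0],
    [[0, 0, -0.03], 0, 0.0],
    [[-0.01, -0.01, 0], 0, 0.0],
    [[-0.02, -0.02, 0], 0, 0.0],
    [[-0.02, -0.02, 0], 0, 0.0],
    [[-0.01, -0.01, 0], 0, 0.0],
    [[0, 0, 0], 0, 0.0],
    [[0, 0, 0], 0, 0.0]
  ]
}}

```text
time_s: 10.72
ee_pos: [0.5574, 0.1242, 0.1878]
eef_rot: [3.14, -0.0, 1.472]
force: [0.0, 0.2, 0.4]
grip_width: 0.0007
grip_force: 0.0
```

Run:
```python
from h import *
np.set_printoptions(precision=4,suppress=True)
o=get_obs();print(o['ee_pos'],o['force'],o['time_s'])
c=snap("wrist")
for l,z in (("thumb_1",.14),("plunger_1",None),("well_1",.141)):
    for d in spot_point(l,c)[:4]: print(l,round(d['p'],2),np.array(d['at'])*[640,480],w(c,d['at'],z))
save(c,'wrist5.png')
```

```text
[0.5574 0.1242 0.1878] [0.0364 0.2358 0.396 ] 10.7167
thumb_1 0.93 [324.096 173.28 ] [0.569  0.1819 0.14  ]
thumb_1 0.7 [383.488 316.992] [0.6069 0.0609 0.14  ]
thumb_1 0.67 [325.888 256.8  ] [0.5643 0.1173 0.14  ]
plunger_1 0.84 [387.776 171.024] [0.6207 0.1776 0.1176]
plunger_1 0.58 [387.2   249.504] [0.6172 0.1117 0.1167]
plunger_1 0.46 [383.808 315.12 ] [0.5773 0.1552 0.3234]
well_1 0.8 [391.296 258.384] [0.6155 0.1112 0.141 ]
well_1 0.66 [399.424 173.52 ] [0.6246 0.1762 0.141 ]
```

View pics/wrist5.png

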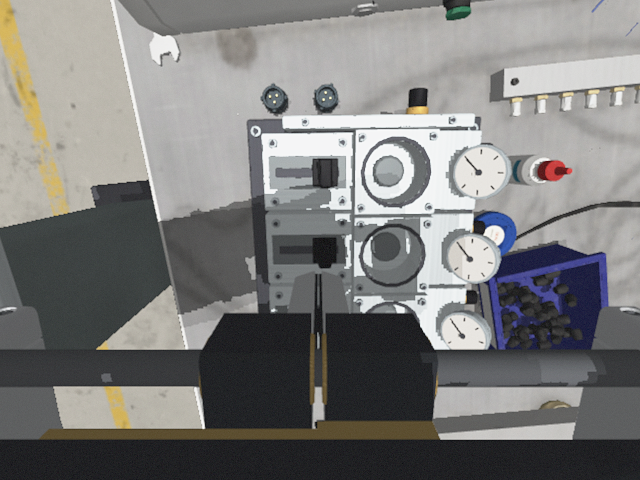

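All three needles now look parallel, and the slide lines up with its neighbour's. One numeric check of cap height and needle angle against the neighbour, then hand in.

Run:
```python
from h import *
zs={}
for _ in range(4):
    c=snap("wrist")
    for n,(u,v) in dict(live=(387,172),mid=(387,244)).items():
        P=np.array([w(c,((u+i)/640,(v+j)/480))[2] for i in range(-8,9,2) for j in range(-8,9,2)])
        zs.setdefault(n,[]).append(np.median(P))
for n in zs: print(n,np.mean(zs[n]),np.std(zs[n]))
for n,(u,v) in dict(live=(479,172),mid=(470,258),far=(461,336)).items():
    g=c['image'][v-18:v+19,u-18:u+19].mean(2);y,x=np.nonzero(g<90);x=x-18;y=y-18;k=np.hypot(x,y);m=(k>3)&(k<14)
    print(n,np.degrees(np.arctan2(y[m].mean(),x[m].mean())) if m.any() else None,m.sum())
```

```text
live 0.11710827379994723 5.651027979695807e-05
mid 0.1170521403027942 9.534025120225852e-05
live -134.19307054489764 13
mid -138.57633437499737 13
far -116.56505117707799 11
```

Cap heights agree to 0.1 mm, so the plunger is fully home.

```bash
python3 -c "
from station import *
print(hand_in())"
```

```text
the job is handed in; nothing more can be done
None
```

The live station (leftmost, at the largest y) is safe and the job is handed in: its slide was pushed fully shut first, then its plunger pressed fully home, its cap height matching its bled neighbour's to 0.1 mm. An earlier push passed over the thumb without touching it.

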